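Pump up the vacuum hold-down

TASK

Get the vacuum hold-down ready to grip the striped offcut on its pad: first push the red valve lever over, away from the robot, to its far stop, and only then press the blue plunger knob down again and again in full strokes, letting it spring right back up each time, until the green pin stands fully out of its tower with its yellow foot band showing. Finish with the plunger released and the lever still over. Do not touch the green pin, and do not lift or shift the offcut or any of the other loose things.

Things in the scene. Friction and masses are not known exactly. Their poses are not given: they have to be found in the camera images.
- holddown: vacuum hold-down fixed to the bench: white board 250 x 300 mm, 12 mm thick. Origin: on the bench under the pump's axis; x runs to the pad (roughly away from the robot), z up. In its frame: green pump with blue plunger knob at x 0, y 0; gauge tower (40 mm across, 115 mm high) with the pin at y +100 mm; a housing 78 mm high joins them; red valve lever at y -100 mm; rubber pad at x +115 mm
- plunger_top (a point): centre of the flat top of the blue plunger knob (44 mm across, 18 mm thick), 130 mm above the bench when released, 100 mm when fully pressed; the barrel below it is 48 mm across, top 80 mm above the bench
- plunger (a joint): how far the plunger is pressed down, m: 0 released, 0.030 on its lower stop. Straight down; a spring returns it. It takes about 5 N to start, about 10 N near the lower stop (a hard stop)
- pin_top (a point): centre of the top of the green gauge pin, 12 mm across, standing up out of the gauge tower: 4 mm above the tower when fully in, about 50 mm when fully out. A yellow band 7 mm high at its foot shows only when it is fully out. Must not be touched
- pin (a joint): how far the pin is out, m: 0 in, about 0.046 fully out; starts at 0 to 0.016. Each full stroke raises it about 0.008 (the first up to 0.015) and it stays there as the plunger comes back. The plunger must come fully up between strokes; shallow strokes raise it less or not at all, and the last must go nearly to the lower stop to bring it fully out. Once fully out, further strokes do not move it
- valve_tip (a point): centre of the red ball (26 mm across) ending the valve lever, a 10 mm steel rod. Hinge axis along the hold-down's y, 34 mm above the bench, 80 mm from the ball's centre; ball 104 mm above the bench at either end, 114 mm upright. Block below: 70 x 50 mm, top at 37 mm, with a hinge barrel up to 47 mm
- valve (a joint): valve lever angle, rad: 0 open (leaning 0.5 rad towards the hold-down's -x, the robot's side), 1.0 closed (leaning 0.5 rad towards +x, away from the robot). It starts between 0 and 0.3, needs about 1 N at the ball to move and stays where it is left
- offcut: loose striped wooden offcut, 130 x 90 x 12 mm, lying on the rubber pad of the hold-down; origin: centre of its underside
- wheel: loose orange skate wheel, 52 mm across, 32 mm high, lying on the white board; origin: centre of its underside
- sander: loose cork sanding block, 75 x 50 x 28 mm, on the white board; origin: centre of its underside
- spray_can: loose red and orange spray can, 60 mm across, 170 mm high, standing on the bench; origin: centre of its underside
- mug: loose white mug, 80 mm across, 90 mm high, standing on the bench; origin: centre of its underside
- glue: loose yellow glue bottle, 60 mm across, 150 mm high, standing on the bench; origin: centre of its underside
- tape: loose roll of blue tape, 100 mm across, 25 mm high, lying on the bench; origin: centre of its underside

How it is judged:
By the outcome, as a careful person would: the job done as asked, in the order asked, and still so for the second after the job is handed in, with the robot touching nothing.
It also fails if it takes over 48 s, if anything falls off the work surface, if the arm or the gripper's body presses on something with over 40 N, if the wrist force passes 120 N, or if a joint passes its speed limit or range.

ROBOT

A 7-joint arm with a two-finger parallel gripper is mounted at the origin on the work surface. World frame = base frame: x ahead of the robot, y to its left, z up, the work surface at z = 0. Lengths are in mm, angles in rad, forces in N, time in s.
With the tool pointing down it reaches from about 400 to 875 mm from the base axis. Payload 4.4 kg.
Tool frame: the origin (TCP) lies midway between the tips of the shut fingers; the grasp point (between the pads) lies 19 mm behind it; z points along the fingers, y is the direction in which the jaws open and shut (so a half turn about z gives the same grasp; the last joint's range is limited). The gripper opens to 85 mm and grips with 20 to 120 N. Pads are 22 mm wide; open, the fingers measure 114 mm over their backs; the gripper's body (76 mm by 85 mm) begins 54 mm behind the grasp point. The pads swing forward as they close: fully open they stand 13 mm farther back than shut.
Start: joints at [-1.401, 0.628, 0.038, 1.517, -0.027, 0.996, -0.02], TCP at [151.828, 632.033, 231.313] pointing down, gripper open.
Joint ranges: [-3.06, 3.06], [-0.37, 2.12], [-1.25, 1.32], [0.18, 2.47], [-1.1, 4.24], [0.23, 1.98], [-2.94, 2.94]. Speed limits (rad/s): [2.57, 2.57, 3.14, 3.14, 3.14, 3.14, 3.14].

INTERFACE

Orientations are given as [roll, pitch, yaw] about the fixed x, y, z axes, in that order (R = Rz(yaw) Ry(pitch) Rx(roll)).
In Python, from cell import ctrl, vision gives the robot as it stands.
- The arm moves only by the tool play_rows, never from a script. Its arguments are lists of equal length, an entry for each row: "slide": the shift along the tool's x, y, z in mm, a list of three; "turn": the turn about the tool's z in rad; "fingers": the opening, from 0 (shut) to 1 (fully open). A call has 1 to 5 rows; each row is the pose to reach, as a shift and turn from the pose measured when the call began, along the tool's axes at that moment; what a row does not reach only later rows make up. A row lasts 1/8 s, in which the tool goes at most 62.5 mm and 10.7 degrees, less where a joint would pass 70% of its speed; a pose out of reach is approached as far as the arm can. A call with a gripper value outside its range is refused whole. The fingers move at their own pace and stop on an object; the grip force is fixed at half the most. Time passes only in rows, so rows that repeat a pose let the fingers close. It gives the time, the measured TCP pose, the force and the opening at its end, in the units of the state.
- ctrl.read_state(): the state, without advancing time (a new reading comes with each control period).
- vision.get_image(name): name is "scene" or "top" or "wrist"; returns (picture, depth): 384x512x3 uint8, blue, green, red; 384x512 float32, mm along the optical axis (not along the pixel's ray), 0 where there is no reading.
- vision.camera_params(name): a dict with "fx", "fy", "cx", "cy" (pixels), "position" and "rotation" of the camera in the world. Camera axes: x right, y up, looking along -z (the intrinsics and any distortion apply to the point x, -y, -z); pixel columns grow to the right and rows downward; lengths in mm; the calibration is good to about 2 mm. The wrist camera is an equidistant fisheye: a pixel r from the principal point sees the ray r / f radians off the axis. A picture is of the moment at which its call begins: read the wrist's pose just before it. camera_params takes no time and is no camera call; for the wrist camera it gives the pose at the moment of the call.
- ctrl.finish_job(): hands the job in, once; it reports no verdict.
The state is a dict: "clock": time; "qpos": joint angles; "qd": joint speeds; "tau": joint torques, N m; "eef_pos": TCP position; "tool_rot": TCP orientation; "force": force on the tool from outside, world axes, zero at the start; "torque": the same for the moment, N m; "width": finger opening in mm.
Only numpy, scipy, OpenCV 4.12 (cv2) and the standard library are available. Lean on these libraries where they do the work, as an engineer would, in place of code of your own. Each camera call takes 0.05 s, during which the arm holds its last target.

## Working session

There is one attempt and no reset: what is moved stays moved. The work goes in short steps, Python scripts to look and compute and a tool call to move; the robot and the scene stay as the last step left them, time stands still between calls to the robot, and variables do not carry over. Pictures are saved under pics/ and viewed, and the job is handed in when it is done.

Besides the shell and the picture viewer there is one more tool, called as name(argument=value, ...), one argument or row to a line, values as JSON. play_rows: Moves the arm, as the interface text tells. Its arguments: {"type":"object","properties":{"slide":{"type":"array"},"turn":{"type":"array"},"fingers":{"type":"array"}},"required":["slide","turn","fingers"]}

```bash
mkdir -p pics; ls
cat > h.py <<'E'
import numpy as np,cv2
from cell import ctrl,vision
def grab(n,tag):
    p=vision.camera_params(n); im,d=vision.get_image(n)
    cv2.imwrite(f'pics/{tag}.png',im); np.savez(f'pics/{tag}.npz',im=im,d=d,R=p['rotation'],t=p['position'],k=[p['fx'],p['fy'],p['cx'],p['cy']])
    return im,d,p
def load(tag):
    z=np.load(f'pics/{tag}.npz'); return z['im'],z['d'],z['R'],z['t'],z['k']
def cloud(tag):
    im,d,R,t,k=load(tag); v,u=np.mgrid[:d.shape[0],:d.shape[1]]
    c=np.stack([(u-k[2])/k[0]*d,-(v-k[3])/k[1]*d,-d],-1)
    return c@np.array(R).T+t
def ray(tag,u,v,z):
    im,d,R,t,k=load(tag); r=np.array(R)@np.array([(u-k[2])/k[0],-(v-k[3])/k[1],-1]); return t+r*(z-t[2])/r[2]
E
python3 - <<'E'
from h import *
for n in('scene','top'):
    im,d,p=grab(n,n+'0'); print(n,p)
print(ctrl.read_state())
E
```

```text
pics
scene {'fx': 376.5658952056501, 'fy': 376.5658952056501, 'cx': 257.757889171019, 'cy': 192.28022809893096, 'position': array([1123.73260093,  143.0517723 ,  975.11559774]), 'rotation': array([ 0.59355478, -0.00568438,  1.81218023])}
top {'fx': 366.2664450997625, 'fy': 366.2664450997625, 'cx': 256.7605168817573, 'cy': 189.99548596619238, 'position': array([ 405.84376189,   11.12442922, 1348.32846279]), 'rotation': array([ 9.13953204e-02, -1.25346891e-03, -1.57758779e+00])}
{'clock': 0.1, 'qpos': array([-1.40086161,  0.62925627,  0.03843373,  1.51828999, -0.02696257,
        0.99630853, -0.02001188]), 'qd': array([ 1.12899742e-03, -1.94356869e-03, -2.65103705e-04, -1.98923567e-03,
        3.27496100e-04,  8.96919698e-05,  1.16659189e-04]), 'tau': array([ 4.50780193e-03, -5.64536369e+01,  1.23060454e+00, -1.93972743e+01,
        1.12584379e-02,  5.40744164e-03,  2.92682512e-05]), 'eef_pos': array([151.65317279, 631.46895378, 230.47212299]), 'tool_rot': array([-3.13984874e+00,  4.33125162e-05,  2.90587488e+00]), 'force': array([-0.03428913, -0.59492858,  0.32560386]), 'torque': array([ 0.01289209, -0.00010212,  0.00553172]), 'width': 85.40862457313074}
```

```bash
sed -i "s/R=p\['rotation'\]/R=Rot.from_euler('xyz',p['rotation']).as_matrix()/; 1a from scipy.spatial.transform import Rotation as Rot" h.py
python3 - <<'E'
from h import *
z=dict(np.load('pics/scene0.npz'))
for n in('scene0','top0'):
    z=dict(np.load(f'pics/{n}.npz')); z['R']=Rot.from_euler('xyz',z['R']).as_matrix(); np.savez(f'pics/{n}.npz',**z)
    im=z['im']; cv2.imwrite(f'pics/{n}b.png',cv2.resize(im,(800,600),interpolation=cv2.INTER_CUBIC))
E
```

```text
(no output)
```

View pics/scene0b.png

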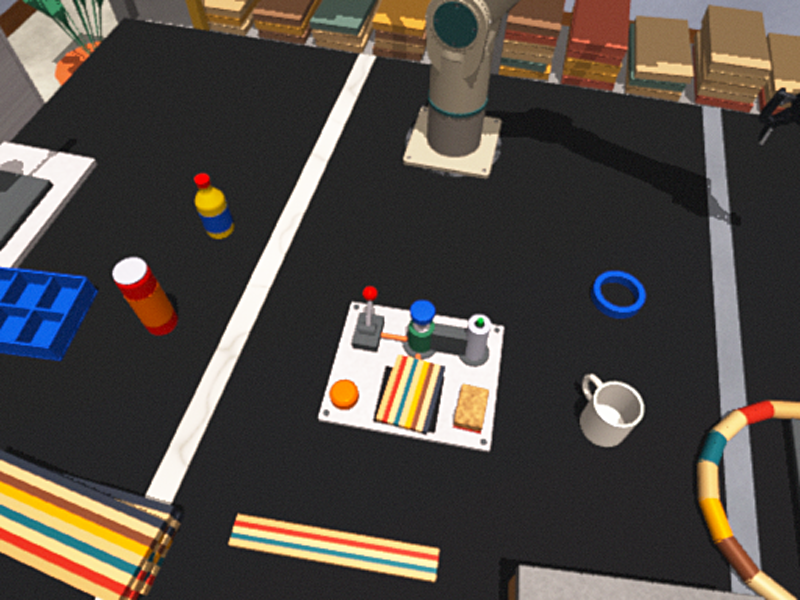

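View pics/top0b.png

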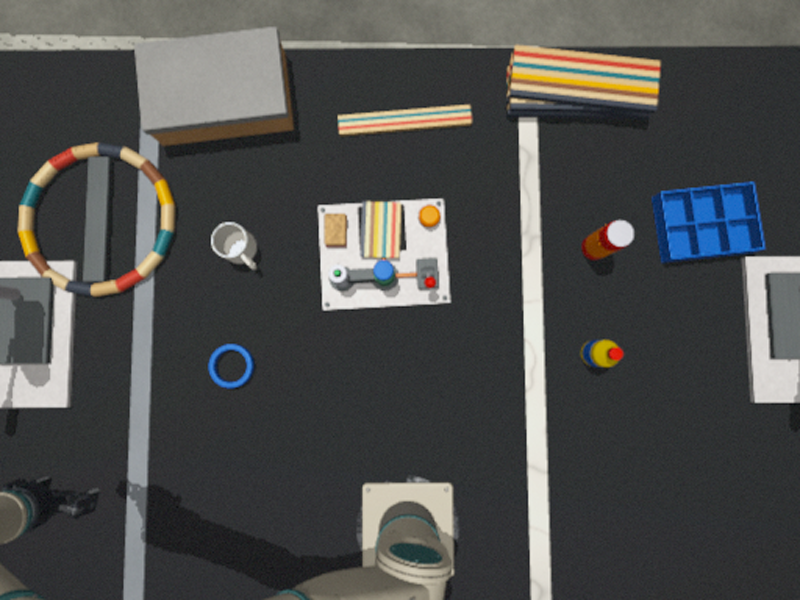

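```bash
cat >> h.py <<'E'
def blob(tag,box,col):
    im=load(tag)[0]; x0,y0,x1,y1=box; h=cv2.cvtColor(im,cv2.COLOR_BGR2HSV)
    H,S,V=[h[...,i].astype(int) for i in range(3)]
    m={'blue':(abs(H-110)<15)&(S>130)&(V>60),'red':((H<6)|(H>172))&(S>150)&(V>90),'green':(abs(H-70)<20)&(S>80)&(V>60)}[col]
    mm=np.zeros_like(m); mm[y0:y1,x0:x1]=m[y0:y1,x0:x1]
    n,l,s,c=cv2.connectedComponentsWithStats(mm.astype(np.uint8))
    i=1+np.argmax(s[1:,4]); return c[i],s[i],l==i
E
python3 - <<'E'
from h import *
f=.64
def B(*b): return [int(v*f) for v in b]
tb={'blue':B(365,250,405,300),'red':B(415,265,445,300),'green':B(325,262,352,290)}
sb={'blue':B(400,290,445,325),'red':B(355,280,385,305),'green':B(465,305,500,335)}
for n,bb in(('top0',tb),('scene0',sb)):
    P=cloud(n)
    for c,b in bb.items():
        q,s,m=blob(n,b,c); p=P[m]
        z={'blue':130,'red':105,'green':120}[c]
        print(n,c,q,s,'ray',ray(n,*q,z).round(1),'cloud med',np.median(p,0).round(1),'max z',np.percentile(p[:,2],90).round(1))
# board fit: white corners at z=12
im,d,*_=load('top0'); P=cloud('top0')
m=(im.min(2)>150)&(abs(P[...,2]-12)<8)&(abs(P[...,0]-600)<200)&(abs(P[...,1])<180)
pts=np.argwhere(m)[:,::-1].astype(np.float32)
w=np.array([ray('top0',u,v,12)[:2] for u,v in pts],np.float32)
r=cv2.minAreaRect(w);print(r,cv2.boxPoints(r),len(w))
E
```

```text
top0 blue [245.08661417 172.88976378] [239 167  13  13 127] ray [575.4  47.6 130. ] cloud med [575.2  47.9 128.8] max z 132.0
top0 red [274.875 180.225] [272 177   7   7  40] ray [552.9 -53.3 105. ] cloud med [551.9 -53.  116.9] max z 120.0
top0 green [215.38461538 174.38461538] [214 173   4   4  13] ray [572.3 148.3 120. ] cloud med [571.9 148.3 126.8] max z 131.1
scene0 blue [270.0744186  199.12093023] [262 191  17  17 215] ray [582.3  48.6 130. ] cloud med [582.2  47.8 129.8] max z 132.1
scene0 red [236.34666667 187.05333333] [232 183  10   9  75] ray [549.9 -55.2 105. ] cloud med [557.7 -54.3 114.6] max z 120.8
scene0 green [307.10526316 205.47368421] [305 203   5   6  19] ray [571.6 148.3 120. ] cloud med [577.3 148.2 128.5] max z 130.3
((633.5421142578125, 42.48640441894531), (251.5015869140625, 284.4697265625), 2.487058401107788) [[ 501.73764   179.1305  ]
 [ 514.0819   -105.07128 ]
 [ 765.34656   -94.157684]
 [ 753.0023    190.0441  ]] 2474
```

play_rows(
  slide=[
    [-40,-46,0],
    [-80,-92,0],
    [-120,-138,0],
    [-160,-184,0],
    [-200,-230,0],
  ],
  turn=[-0.14,-0.28,-0.28,-0.28,-0.28],
  fingers=[0,0,0,0,0],
)

```text
clock: 0.72
eef_pos: [293.2, 359.2, 230.8]
tool_rot: [-3.14, -0.0, -3.097]
force: [1.2, -0.2, -0.1]
width: -0.1
```

play_rows(
  slide=[
    [-28,-54,0],
    [-56,-108,0],
    [-84,-162,0],
    [-112,-216,0],
    [-140,-270,0],
  ],
  turn=[0,0,0,0,0],
  fingers=[0,0,0,0,0],
)

```text
clock: 1.35
eef_pos: [445.6, 93.9, 231.2]
tool_rot: [-3.14, -0.0, -3.097]
force: [2.1, 2.6, 0.8]
width: 0.2
```

play_rows(
  slide=[
    [-20,-50,0],
    [-40,-100,20],
    [-59,-151,40],
    [-59,-151,70],
    [-59,-151,70],
  ],
  turn=[0,0,0,0,0],
  fingers=[0,0,0,0,0],
)

```text
clock: 1.98
eef_pos: [509.2, -54.8, 159.5]
tool_rot: [-3.141, -0.006, -3.098]
force: [0.3, -0.5, 0.4]
width: 0.0
```

Run:
```python
from h import *
im,d,p=grab('wrist','w1'); im,d,p=grab('scene','s1')
cv2.imwrite('pics/s1c.png',cv2.resize(im[120:320,150:400],None,fx=3,fy=3,interpolation=cv2.INTER_CUBIC))
s=ctrl.read_state();print(s['eef_pos'],s['force'])
```

```text
[511.16738279 -53.7561285  161.73632945] [ 0.60538196 -0.2701073   0.9394727 ]
```

View pics/s1c.png

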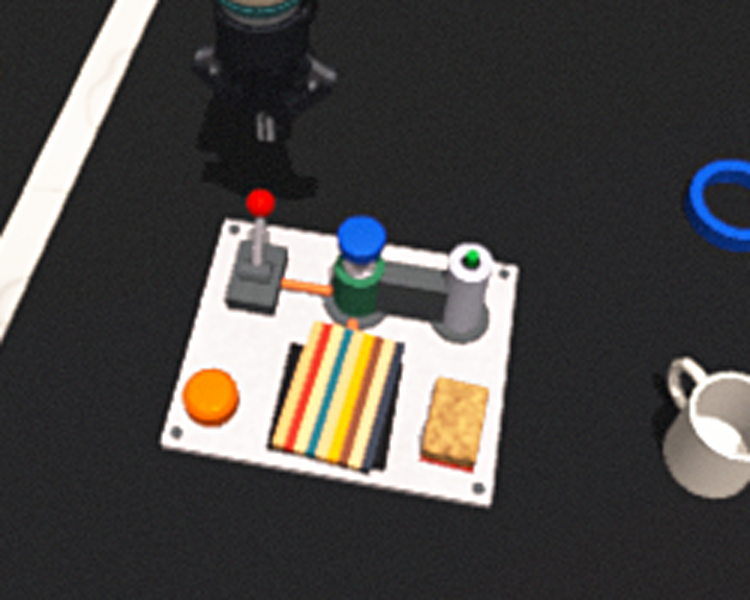

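View pics/w1.png

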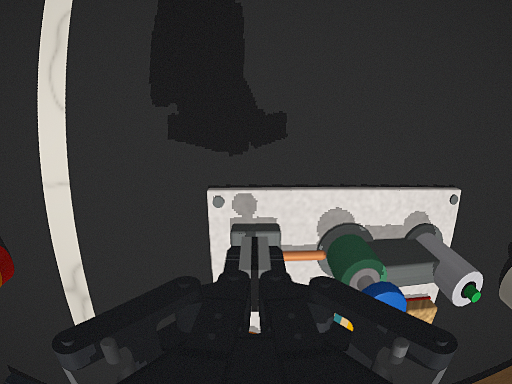

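play_rows(
  slide=[
    [0,0,35],
    [0,0,70],
    [-15,0,70],
    [-30,0,70],
    [-42,0,70],
  ],
  turn=[0,0,0,0,0],
  fingers=[0,0,0,0,0],
)

```text
clock: 2.7
eef_pos: [554.1, -50.8, 93.0]
tool_rot: [-3.141, 0.001, -3.094]
force: [-1.7, 1.9, 0.4]
width: -0.6
```

play_rows(
  slide=[
    [-8,0,0],
    [-16,0,0],
    [-24,0,0],
    [-31,0,0],
    [-38,0,0],
  ],
  turn=[0,0,0,0,0],
  fingers=[0,0,0,0,0],
)

```text
clock: 3.32
eef_pos: [592.1, -49.1, 92.8]
tool_rot: [-3.141, -0.0, -3.094]
force: [-0.9, -0.3, -0.6]
width: 0.1
```

Keep on in small steps until the stop shows as force.

play_rows(
  slide=[
    [-3,0,0],
    [-5,0,0],
    [-7,0,0],
    [-7,0,0],
  ],
  turn=[0,0,0,0],
  fingers=[0,0,0,0],
)

```text
clock: 3.82
eef_pos: [598.1, -48.8, 92.6]
tool_rot: [-3.141, -0.002, -3.094]
force: [-3.2, -0.3, -0.8]
width: -0.0
```

Run:
```python
from h import *
im,d,p=grab('scene','s2')
cv2.imwrite('pics/s2c.png',cv2.resize(im[120:320,150:400],None,fx=3,fy=3,interpolation=cv2.INTER_CUBIC))
q,s,m=blob('s2',[200,150,265,230],'red'); print(q,s,ray('s2',*q,104),np.median(cloud('s2')[m],0))
s=ctrl.read_state();print(s['eef_pos'],s['force'])
```

```text
[231.02702703 208.68918919] [227 204   9  10  74] [621.49104967 -50.08859925 104.        ] [627.44841905 -48.78437347 112.62015089]
[598.11142537 -48.84217771  92.56313492] [-3.34256138  0.09534625 -0.23605628]
```

View pics/s2c.png

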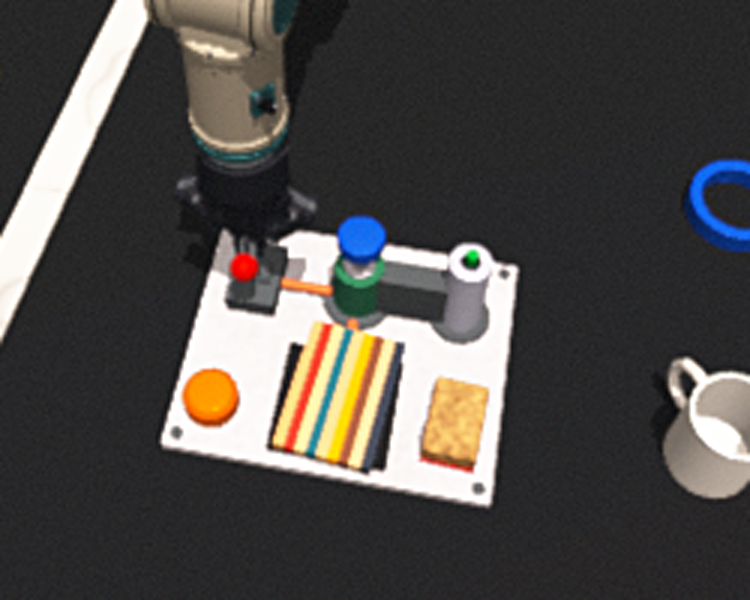

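play_rows(
  slide=[
    [-2,0,0],
    [-5,0,0],
    [-8,0,0],
    [-8,0,0],
  ],
  turn=[0,0,0,0],
  fingers=[0,0,0,0],
)

```text
clock: 4.38
eef_pos: [598.5, -48.9, 91.7]
tool_rot: [-3.141, -0.017, -3.095]
force: [-16.0, -1.3, 9.7]
width: 0.2
```

play_rows(
  slide=[
    [15,0,0],
    [35,0,0],
    [35,0,-40],
    [35,0,-80],
    [35,0,-80],
  ],
  turn=[0,0,0,0,0],
  fingers=[0,0,0,0,0],
)

```text
clock: 5.0
eef_pos: [569.0, -50.7, 176.0]
tool_rot: [-3.141, -0.007, -3.095]
force: [0.6, -0.4, -0.0]
width: -0.2
```

Run:
```python
from h import *
s=ctrl.read_state();e=s['eef_pos'];y=s['tool_rot'][2]
d=np.array([576.5,48])-e[:2]; print(e,s['tool_rot'],'slide to pump',d[0]*np.cos(y)+d[1]*np.sin(y),d[0]*np.sin(y)-d[1]*np.cos(y))
```

```text
[568.96260098 -50.69511482 176.04130061] [-3.14054759 -0.00702504 -3.09516605] slide to pump -12.109710610429852 98.23895857638053
```

play_rows(
  slide=[
    [-6,50,0],
    [-12,98,0],
    [-12,98,36],
    [-12,98,36],
  ],
  turn=[0,0,0,0],
  fingers=[0,0,0,0],
)

```text
clock: 5.5
eef_pos: [574.4, 48.1, 137.4]
tool_rot: [-3.14, -0.012, -3.094]
force: [-0.3, -0.8, -0.3]
width: -0.3
```

Run:
```python
from h import *
s=ctrl.read_state();print(s['eef_pos'],s['tool_rot'],s['force'])
im,d,p=grab('scene','s3')
cv2.imwrite('pics/s3c.png',cv2.resize(im[120:320,150:400],None,fx=3,fy=3,interpolation=cv2.INTER_CUBIC))
q,s,m=blob('s3',[200,150,260,230],'red'); print(q,s,ray('s3',*q,104),np.median(cloud('s3')[m],0))
```

```text
[574.35662211  48.07199999 137.41354699] [-3.14006943 -0.01189596 -3.09398809] [-0.29528231 -0.80964612 -0.29692756]
[231.11940299 209.        ] [227 205   9   9  67] [622.37876491 -49.57221543 104.        ] [628.12508925 -47.72369199 113.13416028]
```

View pics/s3c.png

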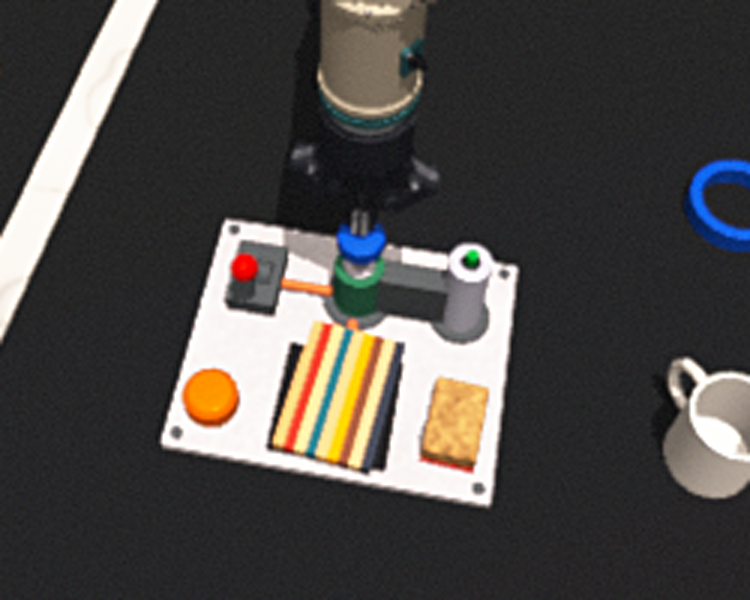

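play_rows(
  slide=[
    [-2,0,18],
    [-2,0,34],
    [-2,0,43],
    [-2,0,43],
  ],
  turn=[0,0,0,0],
  fingers=[0,0,0,0],
)

```text
clock: 6.05
eef_pos: [579.7, 46.6, 99.9]
tool_rot: [-3.14, -0.004, -3.097]
force: [-5.9, 0.3, 29.8]
width: -0.3
```

play_rows(
  slide=[
    [2,0,-18],
    [3,1,-37],
    [3,1,-38],
    [3,1,-38],
  ],
  turn=[0,0,0,0],
  fingers=[0,0,0,0],
)

```text
clock: 6.55
eef_pos: [576.4, 47.0, 137.1]
tool_rot: [-3.14, -0.004, -3.098]
force: [0.1, 0.0, -0.1]
width: 0.0
```

```bash
cat > look.py <<'E'
import sys
from h import *
t=sys.argv[1]
s=ctrl.read_state();print(s['clock'],s['eef_pos'],s['force'])
im,d,p=grab('scene',t)
cv2.imwrite(f'pics/{t}c.png',cv2.resize(im[170:270,200:340],None,fx=5,fy=5,interpolation=cv2.INTER_CUBIC))
for c,b in(('green',[295,170,320,215]),('red',[200,150,260,230]),('blue',[255,175,285,215])):
    q,s,m=blob(t,b,c);P=cloud(t)[m]; print(c,q,s,np.median(P,0).round(1),'z90',np.percentile(P[:,2],90))
E
python3 look.py s4
```

```text
6.55 [576.3950609   46.97718421 137.09062194] [ 0.11285091  0.01541223 -0.10855688]
green [307.32352941 203.64705882] [305 200   6   9  34] [577.4 148.2 135.2] z90 140.36785578422578
red [231.11940299 209.        ] [227 205   9   9  67] [628.3 -47.7 113.1] z90 117.53630503268104
blue [270.24358974 200.99358974] [262 194  17  14 156] [588.5  52.5 129.4] z90 132.4237095263665
```

View pics/s4c.png

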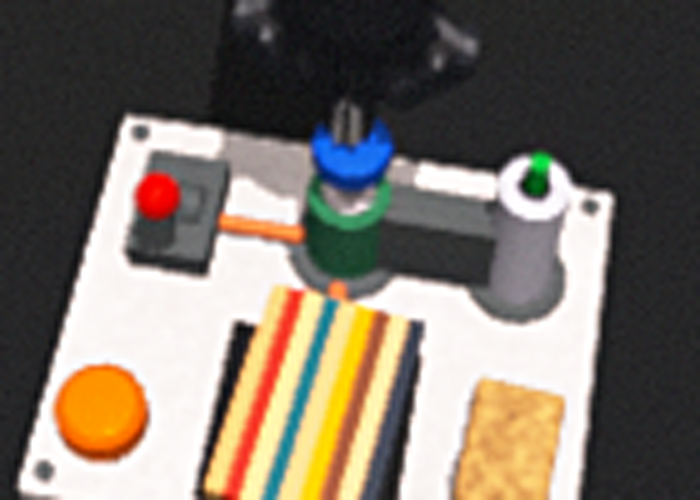

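play_rows(
  slide=[
    [0,0,18],
    [0,0,34],
    [0,0,43],
    [0,0,43],
  ],
  turn=[0,0,0,0],
  fingers=[0,0,0,0],
)

```text
clock: 7.1
eef_pos: [578.0, 47.2, 99.6]
tool_rot: [-3.141, -0.0, -3.098]
force: [-10.1, -0.3, 51.0]
width: -0.0
```

play_rows(
  slide=[
    [2,0,-18],
    [2,0,-37],
    [2,0,-38],
    [2,0,-38],
  ],
  turn=[0,0,0,0],
  fingers=[0,0,0,0],
)

```text
clock: 7.6
eef_pos: [575.1, 46.9, 136.3]
tool_rot: [-3.141, -0.002, -3.098]
force: [-0.5, 0.2, -0.3]
width: -0.1
```

```bash
python3 look.py s5
```

```text
7.6 [575.12016804  46.89715263 136.32481471] [-0.45289758  0.19815558 -0.34933571]
green [307.41860465 202.69767442] [305 198   6  11  43] [577.3 147.5 135.8] z90 148.7775944103849
red [231.11940299 209.        ] [227 205   9   9  67] [627.3 -48.  112.8] z90 117.1366687765167
blue [270.2327044  200.88050314] [262 194  17  14 159] [588.2  51.9 129.8] z90 132.02969000569297
```

play_rows(
  slide=[
    [0,0,18],
    [0,0,32],
    [0,0,40],
    [0,0,40],
  ],
  turn=[0,0,0,0],
  fingers=[0,0,0,0],
)

```text
clock: 8.15
eef_pos: [576.7, 47.0, 99.8]
tool_rot: [-3.141, 0.001, -3.099]
force: [-5.5, -0.3, 34.9]
width: 0.1
```

play_rows(
  slide=[
    [1,0,-18],
    [1,0,-37],
    [1,0,-38],
    [1,0,-38],
  ],
  turn=[0,0,0,0],
  fingers=[0,0,0,0],
)

```text
clock: 8.65
eef_pos: [574.6, 46.9, 136.4]
tool_rot: [-3.141, -0.001, -3.099]
force: [-0.2, -0.2, 0.1]
width: -0.0
```

```bash
python3 look.py s6
```

```text
8.65 [574.62639472  46.88127932 136.4242059 ] [-0.24217584 -0.24141388  0.05515401]
green [307.68627451 201.80392157] [305 197   7  12  51] [578.1 147.7 141.2] z90 156.14214994845577
red [231.06060606 208.96969697] [227 205   9   9  66] [627.9 -48.1 113. ] z90 116.74000482013457
blue [270.09202454 200.87116564] [262 194  17  14 163] [587.6  51.1 129.6] z90 132.10190577264262
```

View pics/s6c.png

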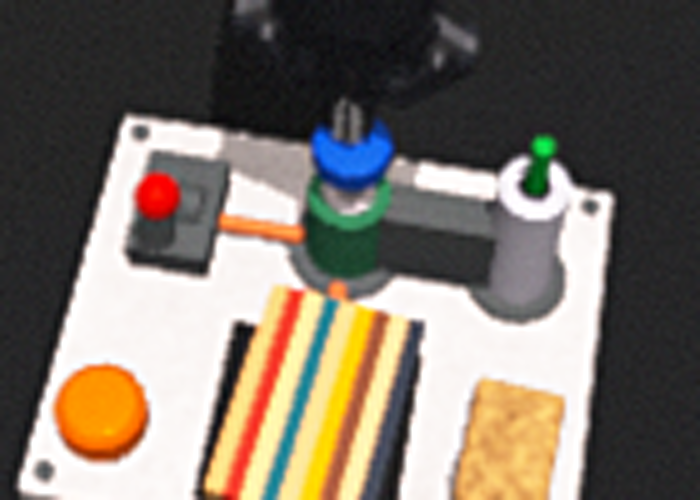

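The pin now stands higher, with its top at about (543,147) in the crop. There is no yellow at its foot at (537,190) yet. Next stroke.

play_rows(
  slide=[
    [-1,0,18],
    [-1,0,32],
    [-1,0,40],
    [-1,0,40],
  ],
  turn=[0,0,0,0],
  fingers=[0,0,0,0],
)

```text
clock: 9.2
eef_pos: [576.7, 47.0, 99.7]
tool_rot: [-3.142, 0.001, -3.099]
force: [-8.3, -0.3, 39.4]
width: 0.1
```

play_rows(
  slide=[
    [1,0,-18],
    [1,0,-37],
    [1,0,-38],
    [1,0,-38],
  ],
  turn=[0,0,0,0],
  fingers=[0,0,0,0],
)

```text
clock: 9.7
eef_pos: [574.6, 46.9, 136.1]
tool_rot: [-3.141, -0.001, -3.099]
force: [0.4, 0.2, -0.5]
width: 0.4
```

```bash
python3 look.py s7
```

```text
9.7 [574.6267813   46.86861932 136.06253649] [ 0.42006947  0.23949604 -0.5390751 ]
green [308.01851852 200.07407407] [305 195   7  12  54] [578.2 147.6 149.2] z90 164.7785552011758
red [231.11940299 209.        ] [227 205   9   9  67] [628.2 -48.  113.3] z90 117.18346196374448
blue [270.23602484 200.80124224] [262 193  17  15 161] [587.8  52.  130. ] z90 132.85697285312324
```

View pics/s7c.png

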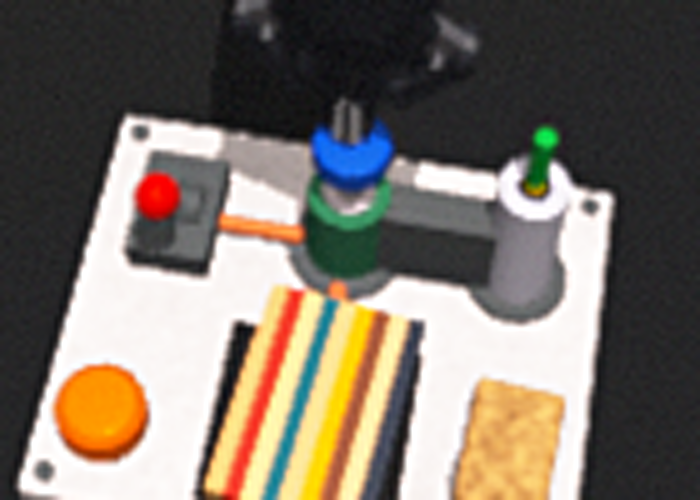

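Yellow has appeared at the pin's foot, at about (537,188). It may not be the full band, so I'll do another full stroke and compare; that is harmless if the pin is already fully out.

play_rows(
  slide=[
    [-1,0,18],
    [-1,0,32],
    [-1,0,40],
    [-1,0,40],
  ],
  turn=[0,0,0,0],
  fingers=[0,0,0,0],
)

```text
clock: 10.25
eef_pos: [576.6, 46.9, 99.8]
tool_rot: [3.141, 0.001, -3.099]
force: [-7.7, -0.2, 37.3]
width: 0.0
```

play_rows(
  slide=[
    [1,0,-18],
    [1,0,-37],
    [1,0,-38],
    [1,0,-38],
  ],
  turn=[0,0,0,0],
  fingers=[0,0,0,0],
)

```text
clock: 10.75
eef_pos: [574.5, 46.8, 136.4]
tool_rot: [3.141, -0.001, -3.099]
force: [0.0, -0.3, -0.5]
width: -0.4
```

```bash
python3 look.py s8
```

```text
10.75 [574.54381911  46.81516143 136.43747318] [ 0.02894753 -0.34847517 -0.45030797]
green [308.09615385 199.84615385] [306 195   6  12  52] [578.7 147.8 151.5] z90 166.13504161932144
red [231.11940299 209.        ] [227 205   9   9  67] [627.5 -48.1 113.6] z90 116.58680973362888
blue [270.22699387 200.87116564] [262 194  17  14 163] [587.6  51.5 129.7] z90 132.46127972314795
```

View pics/s8c.png

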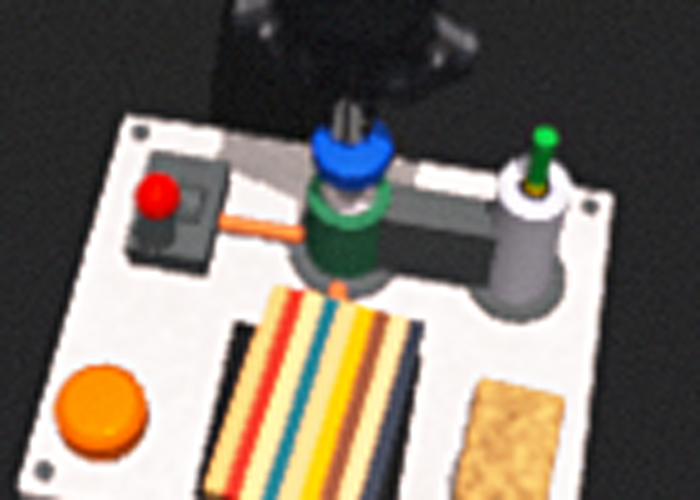

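The pin looks barely changed. One more full stroke will confirm it has stopped moving.

play_rows(
  slide=[
    [-1,0,18],
    [-1,0,32],
    [-1,0,40],
    [-1,0,40],
  ],
  turn=[0,0,0,0],
  fingers=[0,0,0,0],
)

```text
clock: 11.3
eef_pos: [576.6, 46.9, 99.8]
tool_rot: [3.141, 0.001, -3.1]
force: [-7.0, -0.5, 38.5]
width: -0.1
```

play_rows(
  slide=[
    [1,0,-30],
    [1,0,-60],
    [1,0,-100],
    [1,0,-130],
    [1,0,-130],
  ],
  turn=[0,0,0,0,0],
  fingers=[0,0,0,0,0],
)

```text
clock: 11.92
eef_pos: [576.3, 46.8, 230.2]
tool_rot: [3.141, 0.003, -3.1]
force: [-0.4, -0.3, -0.8]
width: 0.0
```

```bash
python3 look.py s9
```

```text
11.925 [576.25388721  46.83940653 230.2071412 ] [-0.37929033 -0.33281062 -0.79586333]
green [308.05769231 199.71153846] [306 195   6  12  52] [578.1 147.8 150.5] z90 164.68287513468033
red [231.11940299 209.        ] [227 205   9   9  67] [628.6 -48.1 113.5] z90 116.6332184842253
blue [269.98190045 199.05882353] [262 191  17  17 221] [581.5  47.6 129.6] z90 131.96087686597116
```

View pics/s9c.png

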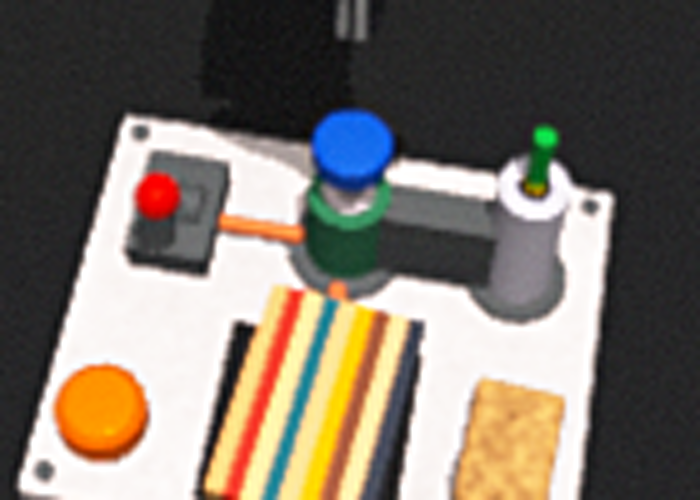

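The picture shows the pin top at about z 165 with the yellow foot at (537,188). The knob is back up at z 130, the ball is unmoved on the far side, and the gripper is clear.

```bash
python3 -c "
from cell import ctrl
print(ctrl.finish_job())"
```

```text
the job is handed in; nothing more can be done
None
```

The vacuum hold-down is ready, and I handed the job in at about 12 s of the 48 s allowed.

- **Lever:** I pushed it over first, until the tool stopped moving with about 16 N on it. The camera put the ball at about x 621 against 619 expected for the far stop, and it did not move afterwards.
- **Strokes:** I made six full plunger strokes, each down to about 100 mm, with the knob back at 130 mm in the picture after each one.
- **Pin:** The top stands at about 165 mm, which is 50 mm above the tower, with the yellow band showing. The yellow appeared after the fourth stroke, and the last two strokes moved the pin no more than 1–2 mm, about the size of the measuring noise.
- **Forces:** The hardest press on the lower stop was 51 N on the wrist (limit 120 N), on the second stroke. I pressed less deep after that, which brought it to 35–39 N.
- **Final state:** The plunger is released, the lever is still over, and the gripper is about 100 mm clear. The pin was not touched. The offcut, wheel and sanding block look unmoved by eye in the pictures. I did not look at the mug, tape, can and bottle again at the end, but the arm stayed well away from them.

No check failed or disagreed.

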